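# Hold the profile template over the drying dish

### The arm

A 6-joint arm with a two-finger parallel gripper is mounted at the origin on the work surface. World frame = base frame: x ahead of the robot, y to its left, z up, the work surface at z = 0. Lengths are in m, angles in rad, forces in N, time in s.
With the tool pointing down it reaches from about 0.375 to 0.975 m from the base axis. Payload 3.8 kg.
Tool frame: the origin (TCP) lies midway between the tips of the shut fingers; the grasp point (between the pads) lies 19 mm behind it; z points along the fingers, y is the direction in which the jaws open and shut (so a half turn about z gives the same grasp; the last joint's range is limited). The gripper opens to 85 mm and grips with 20 to 120 N. Pads are 22 mm wide; open, the fingers measure 114 mm over their backs; the gripper's body (76 mm by 85 mm) begins 54 mm behind the grasp point. The pads swing forward as they close: fully open they stand 13 mm farther back than shut.
Start: joints at [1.137, 0.264, 1.604, -0, 1.274, -0.037], TCP at [0.261, 0.623, 0.231] pointing down, gripper open.
Joint ranges: [-2.63, 2.63], [-0.94, 2.18], [0.31, 2.57], [-1.31, 4.45], [0, 2.66], [-2.55, 2.55]. Speed limits (rad/s): [2.57, 2.57, 3.14, 3.14, 3.14, 3.14].

### API

Orientations are given as a rotation vector (axis times angle).
In Python, from workcell import bot gives the robot as it stands.
- The arm moves only by the shell command python3 -m inch 'ROWS' [FORCE]. ROWS is JSON, a list of rows, each an object of numbers: "dx", "dy", "dz": the shift along the tool's x, y, z in m; "ax", "ay", "az": the turn, a rotation vector about the tool's x, y, z in degrees; "fingers": the opening, from -1 (shut) to 1 (fully open). A call has 1 to 20 rows; each row is the pose to reach, as a shift and turn from the pose measured when the call began, along the tool's axes at that moment; what a row does not reach only later rows make up. A row lasts 1/8 s, in which the tool goes at most 62.5 mm and 10.7 degrees, less where a joint would pass 70% of its speed; a pose out of reach is approached as far as the arm can. A call with a gripper value outside its range is refused whole. The fingers move at their own pace and stop on an object; FORCE is the grip in N (left out, the last holds). Time passes only in rows, so rows that repeat a pose let the fingers close. It gives the time, the measured TCP pose, the force and the opening at its end, in the units of the state.
- bot.read_state(): the state, without advancing time (a new reading comes with each control period).
- bot.read_camera(name): name is "scene" or "top" or "wrist"; returns (picture, depth): 480x640x3 uint8, blue, green, red; 480x640 float32, m along the optical axis (not along the pixel's ray), 0 where there is no reading.
- bot.get_calibration(name): a dict with "intrinsics" (3x3 intrinsics, pixels), "view" (4x4, takes a point from world to camera coordinates). Camera axes: x right, y down, z forward; pixel columns grow to the right and rows downward; lengths in m; the calibration is good to about 2 mm. A picture is of the moment at which its call begins: read the wrist's pose just before it. get_calibration takes no time and is no camera call; for the wrist camera it gives the pose at the moment of the call.
- bot.finish_job(): hands the job in, once; it reports no verdict.
Trained networks look in the newest picture that a camera, given by its name, has taken for a name from the list of things; names that differ only in an ending like _2 or _b are one class to them, and where a whole thing is asked for, a point or a joint stands for the part that bears it (a point fixed in the world has none). Each returns a list of dicts, best first, with "p" (0 to 1); they miss things now and then, are a little off and sometimes report something else, mostly with a low value. They report only what shows in the picture. A call takes as long as a camera call. They do not tell look-alikes from the thing itself.
- bot.masks_of(camera, thing): "region" (480x640 bool, what is visible of it) and "box" ([left, top, right, bottom] in pixels, round what is visible of it).
The state is a dict: "time": time; "q": joint angles; "joint_vel": joint speeds; "joint_torque": joint torques, N m; "tool_pos": TCP position; "tcp_rot": TCP orientation; "wrist_force": force on the tool from outside, world axes, zero at the start; "torque": the same for the moment, N m; "width": opening from 0.0 (shut) to 1.0 (fully open).
Only numpy, scipy, OpenCV 4.12 (cv2) and the standard library are available. Lean on these libraries where they do the work, as an engineer would, in place of code of your own. Each camera call takes 0.05 s, during which the arm holds its last target. There are 200 camera calls.

### The job

Take the plywood profile template off its two hooks on the rack, carry it over the row of pots on the ware board, and hold it over the upturned oval dish on the banding wheel so that I can sight its curve: cut-out down, upright and level, lengthways along the dish, centred on the dish's foot and about a centimetre above it. The clay is still soft, so let nothing touch the dish or the pots. Finish with the template held still there in the gripper; do not rest it on anything or let go.

Things in the scene. Friction and masses are not known exactly. Their poses are not given: they have to be found in the camera images.
- template: flat 9 mm plywood plate, 200 mm wide, 132 mm high, about 0.13 kg, rigid, alike on both faces, hung upright. x: its normal; y: along its width; z: up. Origin: mid-thickness, middle of its lower edge, level with its two feet (90 to 100 mm either side). Shoulders 92 mm up, a middle grip tab 64 mm wide up to 132 mm. Two 22 mm hanging holes 60 mm either side of the middle, centres 70 mm up
- template_crown (a point): middle of the flat top of the template's cut-out, mid-thickness, 46 mm above its origin: the point to hold above point dish_foot. The cut-out, open below, is the dish's lengthways outline: flat for 47 mm either side, then down 6 mm and curving down to the feet
- template_grip (a point): middle of the template's tab, 15 mm below the tab's top, 117 mm above the template's origin. Pinch the 9 mm thickness here from above, fingers closing along the template's x; it stands above rail and hooks
- rack: low timber tool rack, fixed on the bench, left or right; base 130 x 260 mm; origin at the centre of its underside. Its front, where the template hangs, is -x; its rail, 260 mm along y, 148 to 190 mm above the bench, has its front face at x = +20 mm. The template's y lies along the rack's y, its plane 3 to 17 mm before the rack's origin, its lower edge 107 mm above the bench
- rack_hooks (a point): midway between the tips of the two 6 mm steel hooks (at y = -60 and +60 mm, x = -35 mm of the rack, 197 mm high). Each runs level from the rail to -x at 185 mm height, then turns up 9 mm. To free the template raise it 10 to 14 mm (12 is best), then draw it 60 mm or more along the rack's -x
- wheel: banding wheel, fixed, on the other side of the bench from the rack; base 156 mm across, round 212 mm plywood bat on top, upper face 75 mm above the bench; origin at the centre of its underside on the bench
- dish: soft-clay oval dish standing upside down (foot up) on the bat, 190 mm long (along y), 137 mm wide (along x), 58 mm high with its foot ring, 0.75 kg, loose. Origin at the centre of its underside on the bat, z up. It is the same end for end. From the 92 mm long, 66 mm wide oval foot ring its side falls in a smooth curve to the rim
- dish_foot (a point): centre of the dish's foot ring, on the level of the ring's upper edge (58 mm above the dish's origin, 133 mm above the bench): the highest level of the dish
- board: ware board, 420 mm long (along x), 100 mm wide (along y), 16 mm thick, fixed on the bench between rack and wheel, with three drying pots on it. Origin at the centre of its underside
- tumbler: drying clay tumbler on the ware board, 74 mm across, 95 mm high, loose; origin at the centre of its underside
- mug: drying clay mug with one handle on the ware board, 76 mm across, 85 mm high, loose; origin at the centre of its underside
- vase: drying clay bottle vase on the ware board, 76 mm across, 112 mm high (its top 128 mm above the bench, the tallest pot), loose; origin at the centre of its underside
Things that resemble listed ones, but are neither listed nor needed, are in the scene too. Leave any red look-alike of the vase alone.

How it is judged:
On the way, in this order (a step that is already met when the one before it is completed fails the run):
1. the template is off the hooks, in the gripper, in front of them (x of template_crown in the frame of rack below -0.042 m and height (world z) of template above 0.09 m and contact force between template and rack below 0.05 N and contact force between the fingers and template above 0.5 N), for 0.1 s.
2. the template is carried over the ware board, above the pots (y of template in the frame of board between -0.06 and 0.06 m and x of template in the frame of board between -0.23 and 0.23 m and z of template in the frame of board above 0.1 m), for 0.04 s.
At the end, for the whole second after the job is handed in: Template held still in the fingers, touching nothing else; crown of its cut-out 4 to 18 mm above the dish's foot, within 8 mm of its centre; upright within 0.08 rad, lengthways along the dish within 0.12 rad (either way round); dish within 6 mm and pots within 12 mm of their places, upright (z of template_crown in the frame of dish between 0.062 and 0.076 m and horizontal distance between template_crown and dish_foot below 0.008 m and angle between the y axis of template and the y axis of dish, either way round below 0.12 rad and angle between template's own z axis and vertical below 0.08 rad and contact force between template and dish below 0.05 N and contact force between template and wheel below 0.05 N and contact force between template and rack below 0.05 N and contact force between the fingers and template above 1 N and linear speed of template below 0.02 m/s and angular speed of template below 0.15 rad/s and distance of dish from where it was at the start of the episode below 0.006 m and distance of each of tumbler, mug, vase from where it was at the start of the episode below 0.012 m and angle between each of tumbler, mug, vase, dish's own z axis and vertical below 0.1 rad); the arm keeps its last pose, push and grip.
It fails at once if the soft dish is touched by template, gripper or arm (contact force between dish and template above 0.3 N or contact force between dish and the fingers above 0.3 N or contact force between dish and the arm above 0.3 N).
It fails at once if a drying pot is touched by template, gripper or arm, or moved (contact force between any of tumbler, mug, vase and template above 0.3 N or contact force between any of tumbler, mug, vase and the fingers above 0.3 N or contact force between any of tumbler, mug, vase and the arm above 0.3 N or distance of any of tumbler, mug, vase from where it was at the start of the episode above 0.012 m).
It also fails if it takes over 45 s, if anything falls off the work surface, if the arm or the gripper's body presses on something with over 40 N, if the wrist force passes 120 N, or if a joint passes its speed limit or range.

## Working session

There is one attempt and no reset: what is moved stays moved. The work goes in short steps, Python scripts to look and compute and a shell command to move; the robot and the scene stay as the last step left them, time stands still between calls to the robot, and variables do not carry over. Pictures are saved under pics/ and viewed, about 8 in all and at most 12, crops included, and the job is handed in when it is done.

```bash
mkdir -p pics; ls; cat > h.py <<'E'
import numpy as np, cv2
from scipy.spatial.transform import Rotation as R
from workcell import bot
def cloud(cam,depth,reg=None):
    c=bot.get_calibration(cam);K=np.array(c["intrinsics"]);V=np.array(c["view"])
    m=depth>0
    if reg is not None:m&=reg
    v,u=np.nonzero(m);z=depth[m]
    P=np.c_[(u-K[0,2])/K[0,0]*z,(v-K[1,2])/K[1,1]*z,z]
    return (P-V[:3,3])@V[:3,:3],u,v
E
python3 - <<'E'
from h import *
s=bot.read_state();print(s)
for cam in("scene","top"):
    im,d=bot.read_camera(cam);cv2.imwrite(f"pics/{cam}0.png",im);np.save(cam+"0.npy",d)
    for t in("template","rack","wheel","dish","board","tumbler","mug","vase"):
        for r in bot.masks_of(cam,t):
            P,u,v=cloud(cam,d,r["region"])
            print(cam,t,round(r["p"],2),r["box"],len(P),np.round(np.median(P,0),3),np.round(np.percentile(P,[1,99],axis=0),3).tolist() if len(P) else"")
E
```

```text
pics
{'time': 0.0, 'q': array([ 1.13710394e+00,  2.64753674e-01,  1.60540268e+00, -4.21333461e-05,
        1.27372107e+00, -3.68820507e-02]), 'joint_vel': array([-0.00080343, -0.00140012,  0.00095864, -0.00212518,  0.00018554,
        0.00033671]), 'joint_torque': array([ 9.90231820e-04, -5.15100574e+01, -3.67314577e+01, -1.14864447e-04,
        1.27785842e-02,  1.94059493e-05]), 'tool_pos': array([0.26055957, 0.62186573, 0.22994621]), 'tcp_rot': array([-0.61911017, -3.07947957,  0.00350422]), 'wrist_force': array([0.23006065, 0.35781021, 0.57779754]), 'torque': array([ 0.04901881, -0.02381738, -0.0247376 ]), 'width': 0.9971768503644078}
scene template 0.66 [383.0, 172.4, 476.7, 201.8] 1708 [0.562 0.272 0.192] [[0.407, 0.176, 0.001], [0.584, 0.372, 0.241]]
scene rack 0.76 [359.2, 181.0, 492.5, 262.8] 6996 [0.597 0.272 0.021] [[0.505, 0.138, 0.007], [0.649, 0.391, 0.192]]
scene wheel 0.69 [127.4, 244.9, 224.2, 329.4] 2649 [ 0.661 -0.304  0.075] [[0.505, -0.417, 0.006], [0.71, -0.214, 0.079]]
scene dish 0.73 [130.3, 251.3, 212.0, 314.4] 3633 [ 0.627 -0.313  0.113] [[0.558, -0.4, 0.079]
[... 1203 characters left out ...]
]
top board 0.78 [273.3, 171.2, 347.0, 376.1] 6153 [0.526 0.004 0.016] [[0.356, -0.044, 0.01], [0.77, 0.057, 0.022]]
top tumbler 0.74 [282.7, 307.0, 322.8, 348.8] 1224 [0.444 0.016 0.048] [[0.407, -0.02, 0.017], [0.474, 0.048, 0.114]]
top mug 0.82 [291.6, 242.0, 330.5, 300.4] 1531 [0.576 0.004 0.04 ] [[0.503, -0.031, 0.015], [0.607, 0.041, 0.104]]
top vase 0.89 [239.0, 134.5, 276.2, 175.7] 1181 [0.776 0.134 0.077] [[0.751, 0.103, -0.001], [0.817, 0.178, 0.115]]
top vase 0.66 [363.5, 195.2, 396.8, 230.9] 1171 [ 0.674 -0.118  0.078] [[0.649, -0.155, 0.004], [0.715, -0.086, 0.116]]
top vase 0.65 [299.9, 190.3, 339.5, 229.7] 1187 [0.67  0.003 0.093] [[0.645, -0.03, 0.016], [0.715, 0.039, 0.132]]
```

```bash
python3 - <<'E'
from h import *
a=cv2.imread("pics/scene0.png");b=cv2.imread("pics/top0.png")
cv2.imwrite("pics/both.png",np.vstack([cv2.resize(a[140:360,100:520],(800,419))[:300*1],cv2.resize(b[120:400,80:560],(514,300)).copy() if 0 else cv2.copyMakeBorder(cv2.resize(b[120:400,80:560],(514,300)),0,0,0,286,0)]))
# template points: top camera and scene, by height
for cam in("scene","top"):
    d=np.load(cam+"0.npy");P,u,v=cloud(cam,d)
    m=(P[:,2]>.2)&(P[:,2]<.25)&(P[:,0]>.45)&(P[:,0]<.7)&(P[:,1]>.1)&(P[:,1]<.42)
    Q=P[m];Q=Q[(abs(Q[:,:2]-np.median(Q[:,:2],0))<.045).all(1)]
    T=Q[Q[:,2]>.23]
    print(cam,len(Q),len(T),T.mean(0),np.percentile(T,[1,50,99],axis=0).round(4).tolist())
    if len(T)>5:
        r=cv2.minAreaRect(T[:,:2].astype(np.float32)*1000);print(r)
        w,V=np.linalg.eigh(np.cov(T[:,:2].T));print("long",np.degrees(np.arctan2(V[1,1],V[0,1])))
    # rail top
    m=(P[:,2]>.184)&(P[:,2]<.196)&(P[:,0]>.45)&(P[:,0]<.7)&(P[:,1]>.1)&(P[:,1]<.42)
    print("rail",m.sum(),cv2.minAreaRect(P[m][:,:2].astype(np.float32)*1000),P[m].mean(0))
    # dish foot
    m=(P[:,2]>.126)&(P[:,2]<.14)&(P[:,0]>.5)&(P[:,0]<.72)&(P[:,1]<-.2)&(P[:,1]>-.42)
    print("foot",m.sum(),cv2.minAreaRect(P[m][:,:2].astype(np.float32)*1000),cv2.fitEllipse(cv2.convexHull(P[m][:,:2].astype(np.float32)*1000)))
    m=(P[:,2]>.082)&(P[:,2]<.14)&(P[:,0]>.5)&(P[:,0]<.72)&(P[:,1]<-.2)&(P[:,1]>-.42)
    print("dish",m.sum(),cv2.minAreaRect(P[m][:,:2].astype(np.float32)*1000),cv2.fitEllipse(cv2.convexHull(P[m][:,:2].astype(np.float32)*1000)))
    m=(P[:,2]>.07)&(P[:,2]<.08)&(P[:,0]>.45)&(P[:,0]<.75)&(P[:,1]<-.17)&(P[:,1]>-.45)
    print("bat",cv2.minEnclosingCircle(P[m][:,:2].astype(np.float32)*1000))
E
```

```text
scene 481 186 [0.56064271 0.27180394 0.23710762] [[0.549, 0.2419, 0.23], [0.5609, 0.272, 0.238], [0.5692, 0.3025, 0.2429]]
((558.994140625, 272.3611145019531), (64.2356185913086, 12.310744285583496), 78.4119873046875)
long 78.32336166841127
rail 1559 ((576.50830078125, 269.2489013671875), (259.41522216796875, 88.83478546142578), 78.51634979248047) [0.59241646 0.2658396  0.18979793]
foot 749 ((602.4985961914062, -318.35638427734375), (73.33323669433594, 102.12552642822266), 18.773008346557617) ((601.6702880859375, -318.2425231933594), (74.21853637695312, 102.93750762939453), 22.072420120239258)
dish 3560 ((611.8544311523438, -315.74066162109375), (115.00367736816406, 186.0384063720703), 19.71628761291504) ((606.41650390625, -317.655517578125), (125.37104034423828, 188.36141967773438), 23.498321533203125)
bat ((605.73828125, -315.83758544921875), 107.54021453857422)
top 349 224 [0.55704053 0.26844825 0.23813903] [[0.548, 0.2386, 0.2319], [0.5571, 0.2682, 0.2386], [0.5665, 0.3003, 0.2429]]
((557.6134033203125, 269.77728271484375), (64.59385681152344, 9.664400100708008), 79.05329132080078)
long 78.68658348460505
rail 2247 ((573.8692016601562, 266.3792724609375), (260.03399658203125, 88.3729248046875), 78.86178588867188) [0.59240743 0.26074334 0.18965615]
foot 1091 ((600.6436767578125, -320.5044860839844), (79.33324432373047, 105.51551818847656), 5.299693584442139) ((599.6510620117188, -319.7701721191406), (78.18183135986328, 108.27743530273438), 25.26494789123535)
dish 5194 ((601.808837890625, -323.76287841796875), (137.9694061279297, 191.4880828857422), 38.56672668457031) ((602.579345703125, -322.0419921875), (144.44346618652344, 196.00437927246094), 39.5963134765625)
bat ((604.8771362304688, -318.8341064453125), 106.15943908691406)
```

View pics/both.png

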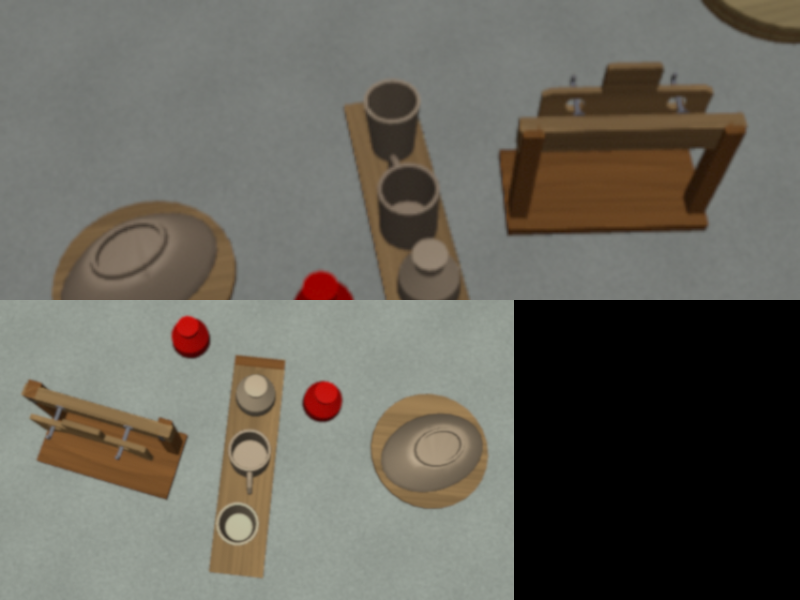

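The picture shows the rack at upper right in the scene view, with the template tab at about (430,175) px full-frame. The dish is on the bat at (180,285) and the pots stand on the board. The two red vases, at (395,320) and (270,305), are look-alikes off the board; the clay vase on the board at (325,290) is the listed one. I'll look at the dish with the wrist camera first.

```bash
cat >> h.py <<'E'
def plan(p,jaw_deg):
    """tool-frame shift and az to reach TCP p, tool down, jaw axis (mod 180) at jaw_deg in world"""
    s=bot.read_state();A=R.from_rotvec(s["tcp_rot"]).as_matrix()
    y=A[:,1];cur=np.degrees(np.arctan2(y[1],y[0]))
    best=None
    for k in(0,180,-180):
        t=np.radians(jaw_deg+k);yy=np.array([np.cos(t),np.sin(t),0]);zz=np.array([0,0,-1.]);B=np.c_[np.cross(yy,zz),yy,zz]
        r=np.degrees(R.from_matrix(A.T@B).as_rotvec())
        print("t",round(s["time"],2),"jaw",round(cur,1),"shift",np.round(A.T@(np.array(p)-s["tool_pos"]),4),"turn",r.round(1),"q0,q5",s["q"][[0,5]].round(2))
E
python3 - <<'E'
from h import *
s=bot.read_state();A=R.from_rotvec(s["tcp_rot"]).as_matrix();V=np.array(bot.get_calibration("wrist")["view"]);C=-V[:3,:3].T@V[:3,3]
print("A",A.round(3),"cam in tool",A.T@(C-s["tool_pos"]),"optical in tool",A.T@V[2,:3]);print(bot.get_calibration("wrist")["intrinsics"])
c=np.array([.603,-.319]);
for cam in("top","scene"):
    V=np.array(bot.get_calibration(cam)["view"]);print(cam,-V[:3,:3].T@V[:3,3])
plan([.53,-.25,.42],20)
E
```

```text
A [[-0.922  0.386  0.   ]
 [ 0.386  0.922 -0.   ]
 [-0.    -0.    -1.   ]] cam in tool [ 0.07034927 -0.00027135 -0.14309235] optical in tool [-2.73387799e-01  4.07733838e-04  9.61903813e-01]
[[336.37840297   0.         323.53294146]
 [  0.         336.37840297 239.05884573]
 [  0.           0.           1.        ]]
top [ 0.35813871 -0.02253283  1.25129173]
scene [ 1.1587991  -0.13009468  0.973015  ]
t 0.9 jaw 67.3 shift [-0.5854 -0.7007 -0.1887] turn [ 0.   0.  47.3] q0,q5 [ 1.14 -0.04]
t 0.9 jaw 67.3 shift [-0.5854 -0.7007 -0.1887] turn [  -0.     0.  -132.7] q0,q5 [ 1.14 -0.04]
t 0.9 jaw 67.3 shift [-0.5854 -0.7007 -0.1887] turn [  -0.     0.  -132.7] q0,q5 [ 1.14 -0.04]
```

```bash
python3 -c "
from h import *
plan([.585,-.27,.40],20)" | head -1; python3 -m inch '[{"dz":-0.06},{"dz":-0.12},{"dx":-0.1,"dy":-0.12,"dz":-0.17,"az":8},{"dx":-0.64,"dy":-0.7,"dz":-0.17,"az":47},{"dx":-0.64,"dy":-0.7,"dz":-0.17,"az":47},{"dx":-0.64,"dy":-0.7,"dz":-0.17,"az":47},{"dx":-0.64,"dy":-0.7,"dz":-0.17,"az":47},{"dx":-0.64,"dy":-0.7,"dz":-0.17,"az":47},{"dx":-0.64,"dy":-0.7,"dz":-0.17,"az":47},{"dx":-0.64,"dy":-0.7,"dz":-0.17,"az":47},{"dx":-0.64,"dy":-0.7,"dz":-0.17,"az":47},{"dx":-0.64,"dy":-0.7,"dz":-0.17,"az":47},{"dx":-0.64,"dy":-0.7,"dz":-0.17,"az":47},{"dx":-0.64,"dy":-0.7,"dz":-0.17,"az":47},{"dx":-0.64,"dy":-0.7,"dz":-0.17,"az":47},{"dx":-0.64,"dy":-0.7,"dz":-0.17,"az":47},{"dx":-0.64,"dy":-0.7,"dz":-0.17,"az":47},{"dx":-0.64,"dy":-0.7,"dz":-0.17,"az":47},{"dx":-0.64,"dy":-0.7,"dz":-0.17,"az":47},{"dx":-0.64,"dy":-0.7,"dz":-0.17,"az":47}]'
```

```text
t 0.9 jaw 67.3 shift [-0.6439 -0.6979 -0.1687] turn [ 0.   0.  47.3] q0,q5 [ 1.14 -0.04]invalid input at $[0]: expected keys dx, dy, dz, ax, ay, az, fingers
```

```bash
python3 -m inch '[{"dx":0,"dy":0,"dz":-0.06,"ax":0,"ay":0,"az":0,"fingers":1},{"dx":0,"dy":0,"dz":-0.12,"ax":0,"ay":0,"az":0,"fingers":1},{"dx":-0.64,"dy":-0.7,"dz":-0.17,"ax":0,"ay":0,"az":47,"fingers":1},{"dx":-0.64,"dy":-0.7,"dz":-0.17,"ax":0,"ay":0,"az":47,"fingers":1},{"dx":-0.64,"dy":-0.7,"dz":-0.17,"ax":0,"ay":0,"az":47,"fingers":1},{"dx":-0.64,"dy":-0.7,"dz":-0.17,"ax":0,"ay":0,"az":47,"fingers":1},{"dx":-0.64,"dy":-0.7,"dz":-0.17,"ax":0,"ay":0,"az":47,"fingers":1},{"dx":-0.64,"dy":-0.7,"dz":-0.17,"ax":0,"ay":0,"az":47,"fingers":1},{"dx":-0.64,"dy":-0.7,"dz":-0.17,"ax":0,"ay":0,"az":47,"fingers":1},{"dx":-0.64,"dy":-0.7,"dz":-0.17,"ax":0,"ay":0,"az":47,"fingers":1},{"dx":-0.64,"dy":-0.7,"dz":-0.17,"ax":0,"ay":0,"az":47,"fingers":1},{"dx":-0.64,"dy":-0.7,"dz":-0.17,"ax":0,"ay":0,"az":47,"fingers":1},{"dx":-0.64,"dy":-0.7,"dz":-0.17,"ax":0,"ay":0,"az":47,"fingers":1},{"dx":-0.64,"dy":-0.7,"dz":-0.17,"ax":0,"ay":0,"az":47,"fingers":1},{"dx":-0.64,"dy":-0.7,"dz":-0.17,"ax":0,"ay":0,"az":47,"fingers":1},{"dx":-0.64,"dy":-0.7,"dz":-0.17,"ax":0,"ay":0,"az":47,"fingers":1},{"dx":-0.64,"dy":-0.7,"dz":-0.17,"ax":0,"ay":0,"az":47,"fingers":1},{"dx":-0.64,"dy":-0.7,"dz":-0.17,"ax":0,"ay":0,"az":47,"fingers":1},{"dx":-0.64,"dy":-0.7,"dz":-0.17,"ax":0,"ay":0,"az":47,"fingers":1},{"dx":-0.64,"dy":-0.7,"dz":-0.17,"ax":0,"ay":0,"az":47,"fingers":1}]'
cat > dish.py <<'E'
from h import *
def ell(P): # ellipse of a mask-like xy set by hull
    return [np.round(x,1).tolist() if not np.isscalar(x) else round(x,1) for x in cv2.fitEllipse(cv2.convexHull((P[:,:2]*1000).astype(np.float32)))]
def slices(P):
    for lo,hi in((.085,.095),(.095,.105),(.105,.115),(.115,.125)):
        m=(P[:,2]>lo)&(P[:,2]<hi);Q=P[m]
        if len(Q)>20: 
            e=cv2.fitEllipse((Q[:,:2]*1000).astype(np.float32));print(lo,m.sum(),[np.round(x,1).tolist() for x in e])
if __name__=="__main__":
    im,d=bot.read_camera("wrist");cv2.imwrite("pics/wd.png",im);np.save("wd.npy",d)
    print(bot.read_state()["joint_vel"].round(3))
    for r in bot.masks_of("wrist","dish")[:2]:
        P,u,v=cloud("wrist",d,r["region"]);print(r["p"],r["box"])
        P=P[P[:,2]>.08];slices(P)
        f=P[P[:,2]>.129];print("foot",len(f),ell(f),np.percentile(f[:,2],[50,95]))
        print("all",ell(P))
    for n,f in(("top","top0.npy"),("scene","scene0.npy")):
        P,u,v=cloud(n,np.load(f));m=(P[:,0]>.5)&(P[:,0]<.71)&(P[:,1]<-.2)&(P[:,1]>-.43)&(P[:,2]>.08);print(n);slices(P[m])
E
python3 dish.py
```

```text
time: 3.4
tool_pos: [0.5804, -0.269, 0.4016]
tcp_rot: [-1.794, -2.578, -0.001]
wrist_force: [0.8, 0.2, -0.0]
width: 0.996
[ 0.005 -0.005 -0.    -0.002 -0.003 -0.001]
0.68 [277.0, 167.0, 375.2, 294.7]
0.085 1211 [[599.5, -320.6], [126.3, 175.5], 25.5]
0.095 1311 [[599.4, -320.6], [114.3, 158.9], 25.5]
0.105 1429 [[599.4, -320.5], [101.1, 140.3], 25.5]
0.115 1766 [[599.2, -320.3], [85.0, 117.8], 25.2]
foot 831 [[599.3, -319.9], [63.9, 87.3], 25.7] [0.13353744 0.13500941]
all [[599.4, -320.5], [135.6, 188.2], 24.8]
0.17 [444.0, 2.1, 521.2, 53.6]
0.085 742 [[680.7, 4.3], [57.9, 60.5], 100.5]
0.095 564 [[680.9, 3.0], [40.6, 45.4], 98.0]
0.105 215 [[681.6, 8.7], [37.5, 41.1], 157.6]
0.115 39 [[667.9, -14.5], [14.9, 21.4], 59.4]
foot 211 [[684.4, -4.5], [17.7, 38.1], 114.7] [0.12959723 0.13071832]
all [[680.2, 3.7], [69.0, 70.7], 103.9]
top
0.085 775 [[600.6, -322.0], [126.0, 173.9], 25.4]
0.095 793 [[600.6, -322.0], [113.8, 157.6], 25.6]
0.105 801 [[600.6, -322.0], [100.5, 139.2], 25.8]
0.115 1269 [[599.3, -320.3], [82.6, 113.5], 24.7]
scene
0.085 540 [[600.8, -319.3], [126.2, 174.0], 25.2]
0.095 538 [[601.0, -319.1], [113.9, 157.9], 24.8]
0.105 558 [[601.2, -318.9], [100.7, 139.2], 25.1]
0.115 776 [[605.4, -317.4], [78.0, 114.1], 24.0]
```

View pics/wd.png

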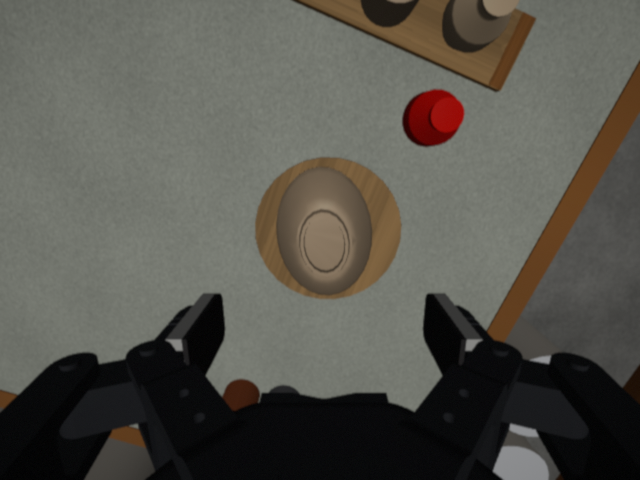

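The wrist view shows the dish at (325,230) on the bat. It fits cleanly with its centre at (0.600,-0.3205) and its short axis at 25.4°. Now to the template.

```bash
python3 -c "
from h import *
plan([.558,.270,.33],-11.3)" | head -1
```

```text
t 3.5 jaw 20.4 shift [0.5129 0.1664 0.0719] turn [ 0.   0.  31.7] q0,q5 [-0.47 -0.83]
```

```bash
python3 -m inch '[{"dx":0.43,"dy":0.14,"dz":0.0,"ax":0,"ay":0,"az":27,"fingers":1},{"dx":0.43,"dy":0.14,"dz":0.0,"ax":0,"ay":0,"az":27,"fingers":1},{"dx":0.43,"dy":0.14,"dz":0.0,"ax":0,"ay":0,"az":27,"fingers":1},{"dx":0.43,"dy":0.14,"dz":0.0,"ax":0,"ay":0,"az":27,"fingers":1},{"dx":0.43,"dy":0.14,"dz":0.0,"ax":0,"ay":0,"az":27,"fingers":1},{"dx":0.43,"dy":0.14,"dz":0.0,"ax":0,"ay":0,"az":27,"fingers":1},{"dx":0.43,"dy":0.14,"dz":0.0,"ax":0,"ay":0,"az":27,"fingers":1},{"dx":0.513,"dy":0.166,"dz":0.072,"ax":0,"ay":0,"az":31.7,"fingers":1},{"dx":0.513,"dy":0.166,"dz":0.072,"ax":0,"ay":0,"az":31.7,"fingers":1},{"dx":0.513,"dy":0.166,"dz":0.072,"ax":0,"ay":0,"az":31.7,"fingers":1},{"dx":0.513,"dy":0.166,"dz":0.072,"ax":0,"ay":0,"az":31.7,"fingers":1},{"dx":0.513,"dy":0.166,"dz":0.072,"ax":0,"ay":0,"az":31.7,"fingers":1},{"dx":0.513,"dy":0.166,"dz":0.072,"ax":0,"ay":0,"az":31.7,"fingers":1}]'
python3 - <<'E'
from h import *
im,d=bot.read_camera("wrist");cv2.imwrite("pics/wt.png",im)
P,u,v=cloud("wrist",d)
near=(abs(P[:,0]-.558)<.05)&(abs(P[:,1]-.27)<.06)
T=P[near&(P[:,2]>.228)&(P[:,2]<.246)]
print("tabtop",len(T),cv2.minAreaRect((T[:,:2]*1000).astype(np.float32)),np.median(T,0))
# plate: PCA, shoulders too
S=P[(P[:,2]>.195)&(P[:,2]<.206)&(abs(P[:,0]-.558)<.06)&(abs(P[:,1]-.27)<.13)]
print("shoulder",len(S),cv2.minAreaRect((S[:,:2]*1000).astype(np.float32)))
Q=P[(P[:,2]>.184)&(P[:,2]<.194)&(abs(P[:,0]-.575)<.1)&(abs(P[:,1]-.265)<.16)]
print("rail",len(Q),cv2.minAreaRect((Q[:,:2]*1000).astype(np.float32)))
print(bot.read_state()["tool_pos"])
for r in bot.masks_of("wrist","template")[:2]:print(r["p"],r["box"])
E
```

```text
time: 5.12
tool_pos: [0.5584, 0.269, 0.3317]
tcp_rot: [2.431, 1.988, 0.005]
wrist_force: [-0.8, 0.7, -0.1]
width: 0.997
tabtop 1054 ((556.3762817382812, 272.35552978515625), (62.8016471862793, 8.723577499389648), 78.64356994628906) [0.55702838 0.27516371 0.23942569]
shoulder 1502 ((544.7462158203125, 273.84130859375), (196.54159545898438, 31.339872360229492), 78.67990112304688)
rail 9026 ((572.4345703125, 268.3486328125), (259.65594482421875, 87.55257415771484), 78.6822509765625)
[0.5582912  0.26898474 0.33138292]
0.69 [315.3, 100.0, 330.1, 329.0]
```

View pics/wt.png

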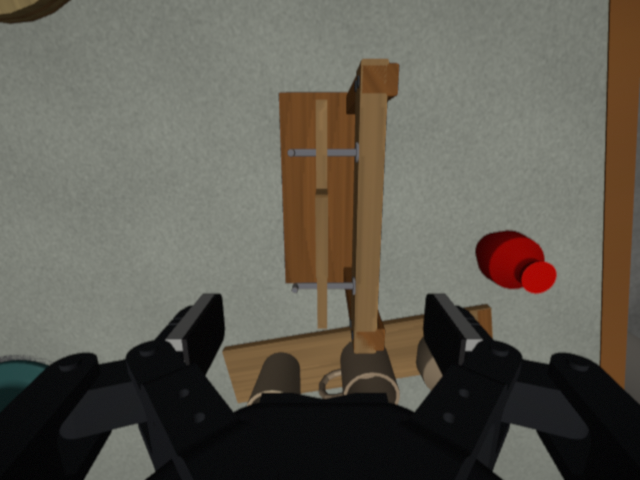

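The picture shows the template edge-on at (322,215), on hooks at y≈153 and 287 px, with the rail to its right. There is only one candidate, and the tab rectangle (62.8 x 8.7 mm, 78.65°) fits it. Descending, then closing.

```bash
python3 -c "
from h import *
plan([.5564,.2723,.207],-11.33)" | head -1;
```

```text
t 5.22 jaw -11.4 shift [ 0.0027 -0.0027  0.1241] turn [ 0.1 -0.1 -0.1] q0,q5 [0.41 0.61]
```

```bash
python3 -m inch '[{"dx":0.003,"dy":-0.0027,"dz":0.03,"ax":0,"ay":0,"az":0,"fingers":1},{"dx":0.003,"dy":-0.0027,"dz":0.06,"ax":0,"ay":0,"az":0,"fingers":1},{"dx":0.003,"dy":-0.0027,"dz":0.09,"ax":0,"ay":0,"az":0,"fingers":1},{"dx":0.003,"dy":-0.0027,"dz":0.11,"ax":0,"ay":0,"az":0,"fingers":1},{"dx":0.003,"dy":-0.0027,"dz":0.124,"ax":0,"ay":0,"az":0,"fingers":1},{"dx":0.003,"dy":-0.0027,"dz":0.124,"ax":0,"ay":0,"az":0,"fingers":1},{"dx":0.003,"dy":-0.0027,"dz":0.124,"ax":0,"ay":0,"az":0,"fingers":1}]' 40 && python3 -c "
from h import *
plan([.5564,.2723,.207],-11.33)" | head -1
python3 -m inch '[{"dx":0,"dy":0,"dz":0,"ax":0,"ay":0,"az":0,"fingers":-1},{"dx":0,"dy":0,"dz":0,"ax":0,"ay":0,"az":0,"fingers":-1},{"dx":0,"dy":0,"dz":0,"ax":0,"ay":0,"az":0,"fingers":-1},{"dx":0,"dy":0,"dz":0,"ax":0,"ay":0,"az":0,"fingers":-1},{"dx":0,"dy":0,"dz":0,"ax":0,"ay":0,"az":0,"fingers":-1},{"dx":0,"dy":0,"dz":0,"ax":0,"ay":0,"az":0,"fingers":-1},{"dx":0,"dy":0,"dz":0,"ax":0,"ay":0,"az":0,"fingers":-1},{"dx":0,"dy":0,"dz":0,"ax":0,"ay":0,"az":0,"fingers":-1},{"dx":0,"dy":0,"dz":0,"ax":0,"ay":0,"az":0,"fingers":-1},{"dx":0,"dy":0,"dz":0,"ax":0,"ay":0,"az":0,"fingers":-1},{"dx":0,"dy":0,"dz":0,"ax":0,"ay":0,"az":0,"fingers":-1},{"dx":0,"dy":0,"dz":0,"ax":0,"ay":0,"az":0,"fingers":-1}]' 60
```

```text
time: 6.1
tool_pos: [0.5572, 0.2729, 0.2083]
tcp_rot: [2.43, 1.988, 0.007]
wrist_force: [0.2, -0.0, 0.8]
width: 1.0
t 6.1 jaw -11.4 shift [-0.0008 -0.0007  0.0013] turn [ 0.2 -0.1 -0.1] q0,q5 [0.42 0.62]
time: 7.6
tool_pos: [0.5573, 0.273, 0.2085]
tcp_rot: [2.43, 1.988, 0.007]
wrist_force: [-0.1, 0.8, 2.4]
width: 0.1
```

```bash
python3 -m inch '[{"dx":0,"dy":0,"dz":-0.006,"ax":0,"ay":0,"az":0,"fingers":-1},{"dx":0,"dy":0,"dz":-0.012,"ax":0,"ay":0,"az":0,"fingers":-1},{"dx":0,"dy":0,"dz":-0.012,"ax":0,"ay":0,"az":0,"fingers":-1},{"dx":0,"dy":0,"dz":-0.012,"ax":0,"ay":0,"az":0,"fingers":-1}]'
python3 - <<'E'
from h import *
im,d=bot.read_camera("wrist")
P,u,v=cloud("wrist",d)
w=np.radians(78.65);c=np.array([.5564,.2723]);yy=np.array([np.cos(w),np.sin(w)]);xx=np.array([yy[1],-yy[0]])
a=(P[:,:2]-c)@xx;b=(P[:,:2]-c)@yy
for lo,hi in((-.1,-.07),(-.055,-.035),(.035,.055),(.07,.1)):
    m=(abs(a)<.006)&(b>lo)&(b<hi)&(P[:,2]>.19)&(P[:,2]<.23)
    if m.sum(): print(lo,m.sum(),np.percentile(P[m][:,2],[10,50,90]).round(4),a[m].mean().round(4),u[m].mean(),v[m].mean())
cv2.imwrite("pics/wl.png",im)
E
```

```text
time: 8.1
tool_pos: [0.5572, 0.2729, 0.2204]
tcp_rot: [2.43, 1.988, 0.007]
wrist_force: [0.0, -0.3, -2.1]
width: 0.095
0.035 874 [0.2108 0.2116 0.2123] -0.0003 323.47025171624716 200.39816933638443
0.07 1514 [0.2075 0.2112 0.2122] -0.0002 323.7391017173052 107.64464993394981
```

```bash
python3 -m inch '[{"dx":0,"dy":-0.01,"dz":0,"ax":0,"ay":0,"az":0,"fingers":-1},{"dx":0,"dy":-0.02,"dz":0,"ax":0,"ay":0,"az":0,"fingers":-1},{"dx":0,"dy":-0.03,"dz":0,"ax":0,"ay":0,"az":0,"fingers":-1},{"dx":0,"dy":-0.045,"dz":0,"ax":0,"ay":0,"az":0,"fingers":-1},{"dx":0,"dy":-0.06,"dz":0,"ax":0,"ay":0,"az":0,"fingers":-1},{"dx":0,"dy":-0.08,"dz":0,"ax":0,"ay":0,"az":0,"fingers":-1},{"dx":0,"dy":-0.08,"dz":0,"ax":0,"ay":0,"az":0,"fingers":-1},{"dx":0,"dy":-0.08,"dz":0,"ax":0,"ay":0,"az":0,"fingers":-1},{"dx":0,"dy":-0.08,"dz":0,"ax":0,"ay":0,"az":0,"fingers":-1}]'
python3 - <<'E'
from h import *
im,d=bot.read_camera("wrist");im,d=bot.read_camera("scene")
cv2.imwrite("pics/s1.png",cv2.resize(im[120:330,270:530],(780,630))[:600])
plan([.54,.1,.30],-11.3);plan([.600,-.3205,.30],25.4)
E
```

```text
time: 9.28
tool_pos: [0.4791, 0.2887, 0.22]
tcp_rot: [2.43, 1.988, 0.007]
wrist_force: [-0.3, 0.2, -1.1]
width: 0.094
t 9.38 jaw -11.4 shift [-0.1726  0.0975 -0.0801] turn [ 0.2 -0.1 -0.1] q0,q5 [0.5 0.7]
t 9.38 jaw -11.4 shift [-0.1726  0.0975 -0.0801] turn [ -0.2  -0.3 179.9] q0,q5 [0.5 0.7]
t 9.38 jaw -11.4 shift [-0.1726  0.0975 -0.0801] turn [ -0.2  -0.3 179.9] q0,q5 [0.5 0.7]
t 9.38 jaw -11.4 shift [-0.5728  0.2397 -0.0804] turn [  0.3  -0.  -36.8] q0,q5 [0.5 0.7]
t 9.38 jaw -11.4 shift [-0.5728  0.2397 -0.0804] turn [-1.000e-01 -3.000e-01  1.432e+02] q0,q5 [0.5 0.7]
t 9.38 jaw -11.4 shift [-0.5728  0.2397 -0.0804] turn [-1.000e-01 -3.000e-01  1.432e+02] q0,q5 [0.5 0.7]
```

View pics/s1.png

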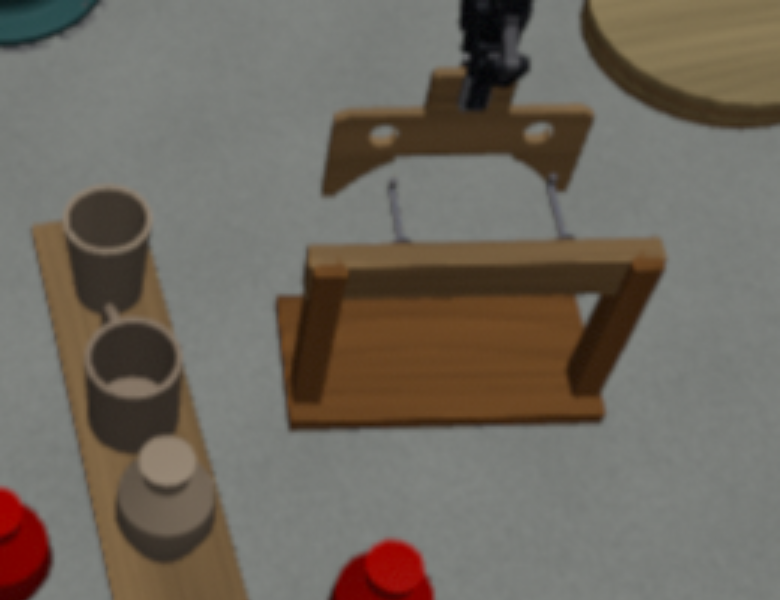

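The template hangs free in the gripper at about (460,130), clear of the hooks (tips at (392,183) and (553,178)), and its shoulders are level. Next I lift it and cross the board.

```bash
python3 -m inch '[{"dx":0,"dy":0,"dz":-0.03,"ax":0,"ay":0,"az":0,"fingers":-1},{"dx":0,"dy":0,"dz":-0.06,"ax":0,"ay":0,"az":0,"fingers":-1},{"dx":0,"dy":0,"dz":-0.1,"ax":0,"ay":0,"az":0,"fingers":-1},{"dx":-0.04,"dy":0.01,"dz":-0.11,"ax":0,"ay":0,"az":-2,"fingers":-1},{"dx":-0.09,"dy":0.03,"dz":-0.11,"ax":0,"ay":0,"az":-5,"fingers":-1},{"dx":-0.14,"dy":0.05,"dz":-0.11,"ax":0,"ay":0,"az":-8,"fingers":-1},{"dx":-0.19,"dy":0.07,"dz":-0.11,"ax":0,"ay":0,"az":-12,"fingers":-1},{"dx":-0.24,"dy":0.1,"dz":-0.11,"ax":0,"ay":0,"az":-16,"fingers":-1},{"dx":-0.29,"dy":0.12,"dz":-0.11,"ax":0,"ay":0,"az":-20,"fingers":-1},{"dx":-0.34,"dy":0.14,"dz":-0.11,"ax":0,"ay":0,"az":-23,"fingers":-1},{"dx":-0.39,"dy":0.16,"dz":-0.11,"ax":0,"ay":0,"az":-26,"fingers":-1},{"dx":-0.44,"dy":0.18,"dz":-0.11,"ax":0,"ay":0,"az":-30,"fingers":-1},{"dx":-0.49,"dy":0.2,"dz":-0.11,"ax":0,"ay":0,"az":-33,"fingers":-1},{"dx":-0.53,"dy":0.22,"dz":-0.11,"ax":0,"ay":0,"az":-35,"fingers":-1},{"dx":-0.56,"dy":0.235,"dz":-0.1,"ax":0,"ay":0,"az":-36.8,"fingers":-1},{"dx":-0.573,"dy":0.24,"dz":-0.08,"ax":0.3,"ay":0,"az":-36.8,"fingers":-1},{"dx":-0.573,"dy":0.24,"dz":-0.07,"ax":0.3,"ay":0,"az":-36.8,"fingers":-1},{"dx":-0.573,"dy":0.24,"dz":-0.07,"ax":0.3,"ay":0,"az":-36.8,"fingers":-1},{"dx":-0.573,"dy":0.24,"dz":-0.07,"ax":0.3,"ay":0,"az":-36.8,"fingers":-1}]'
cat > chk.py <<'E'
from h import *
import sys
s=bot.read_state();z=s["tool_pos"][2]
w=np.radians(25.4+90);yy=np.array([np.cos(w),np.sin(w)]);xx=np.array([yy[1],-yy[0]]);c=np.array([.600,-.3205])
for cam in("top","scene","wrist"):
    im,d=bot.read_camera(cam);cv2.imwrite(f"pics/{cam}{sys.argv[1]}.png",im)
    P,u,v=cloud(cam,d);a=(P[:,:2]-c)@xx;b=(P[:,:2]-c)@yy
    m=(abs(a)<.03)&(abs(b)<.12)&(P[:,2]>z-.1)&(P[:,2]<z-.005)&(abs(b)>.035)
    Q=np.c_[a,b,P[:,2]][m]
    if len(Q)>30:
        A=np.c_[Q[:,1],Q[:,2]-z,np.ones(len(Q))];k=np.linalg.lstsq(A,Q[:,0],rcond=None)[0]
        for _ in range(3):
            r=Q[:,0]-A@k;g=abs(r)<.006;k=np.linalg.lstsq(A[g],Q[g,0],rcond=None)[0]
        G=Q[g]
        print(cam,len(Q),g.sum(),"yaw deg",np.degrees(k[0]).round(2),"lean deg",np.degrees(k[1]).round(2),"a0",k[2].round(4),"b range",np.percentile(G[:,1],[.5,99.5]).round(4),"z max-tcp",np.percentile(G[:,2]-z,[1,99]).round(4),
          "shoulder L/R", [np.percentile(G[(G[:,1]*q>.05)&(G[:,1]*q<.09)][:,2],97).round(4) if ((G[:,1]*q>.05)&(G[:,1]*q<.09)).sum()>5 else None for q in(-1,1)])
        # tab range
        t=(abs(a-k[2])<.012)&(P[:,2]>z+.004)&(P[:,2]<z+.034)&(abs(b)<.04);print("   tab b",np.percentile(b[t],[1,99]).round(4) if t.sum()>5 else None, "ztop",np.percentile(P[t][:,2],98).round(4) if t.sum()>5 else None)
print(s["tool_pos"],s["wrist_force"].round(1));plan([.600,-.3205,.199],25.4)
E
python3 chk.py 2
```

```text
time: 11.75
tool_pos: [0.6005, -0.3195, 0.2902]
tcp_rot: [-1.678, -2.655, -0.001]
wrist_force: [0.4, -0.4, -0.2]
width: 0.091
top 419 410 yaw deg 1.8 lean deg 3.09 a0 -0.0016 b range [0.0354 0.0988] z max-tcp [-0.0936 -0.0061] shoulder L/R [None, np.float64(0.2839)]
   tab b [0.0093 0.0315] ztop 0.3227
scene 1802 1718 yaw deg 0.01 lean deg -1.22 a0 0.0055 b range [-0.0992  0.0994] z max-tcp [-0.0938 -0.0068] shoulder L/R [np.float64(0.2828), np.float64(0.2828)]
   tab b [-0.0315  0.0319] ztop 0.3232
wrist 3081 3081 yaw deg 0.11 lean deg 0.28 a0 0.0 b range [0.0353 0.0989] z max-tcp [-0.0139 -0.0066] shoulder L/R [None, np.float64(0.2834)]
   tab b [-0.0265  0.0315] ztop 0.3234
[ 0.60049702 -0.31945316  0.29024194] [ 0.4 -0.4 -0.2]
t 11.9 jaw 25.4 shift [-0.     -0.0009  0.092 ] turn [0. 0. 0.] q0,q5 [-0.53 -0.97]
t 11.9 jaw 25.4 shift [-0.     -0.0009  0.092 ] turn [-0.0e+00  1.0e-01 -1.8e+02] q0,q5 [-0.53 -0.97]
t 11.9 jaw 25.4 shift [-0.     -0.0009  0.092 ] turn [-0.0e+00  1.0e-01 -1.8e+02] q0,q5 [-0.53 -0.97]
```

```bash
python3 -m inch '[{"dx":0,"dy":-0.001,"dz":0.02,"ax":0,"ay":0,"az":0,"fingers":-1},{"dx":0,"dy":-0.001,"dz":0.04,"ax":0,"ay":0,"az":0,"fingers":-1},{"dx":0,"dy":-0.001,"dz":0.055,"ax":0,"ay":0,"az":0,"fingers":-1},{"dx":0,"dy":-0.001,"dz":0.065,"ax":0,"ay":0,"az":0,"fingers":-1},{"dx":0,"dy":-0.001,"dz":0.075,"ax":0,"ay":0,"az":0,"fingers":-1},{"dx":0,"dy":-0.001,"dz":0.082,"ax":0,"ay":0,"az":0,"fingers":-1},{"dx":0,"dy":-0.001,"dz":0.088,"ax":0,"ay":0,"az":0,"fingers":-1},{"dx":0,"dy":-0.001,"dz":0.092,"ax":0,"ay":0,"az":0,"fingers":-1},{"dx":0,"dy":-0.001,"dz":0.092,"ax":0,"ay":0,"az":0,"fingers":-1},{"dx":0,"dy":-0.001,"dz":0.092,"ax":0,"ay":0,"az":0,"fingers":-1},{"dx":0,"dy":-0.001,"dz":0.092,"ax":0,"ay":0,"az":0,"fingers":-1}]'
python3 chk.py 3; python3 - <<'E'
import cv2
i=cv2.imread("pics/scene3.png");cv2.imwrite("pics/s3c.png",cv2.resize(i[190:350,100:310],(788,600),interpolation=cv2.INTER_CUBIC))
E
```

```text
time: 13.28
tool_pos: [0.6002, -0.3206, 0.1995]
tcp_rot: [1.678, 2.654, 0.001]
wrist_force: [0.3, 0.3, -0.9]
width: 0.095
top 894 461 yaw deg 3.03 lean deg 5.25 a0 -0.0031 b range [0.0354 0.0976] z max-tcp [-0.0984 -0.0059] shoulder L/R [None, np.float64(0.1926)]
   tab b [0.0139 0.0303] ztop 0.2324
scene 2053 1599 yaw deg 0.02 lean deg -2.01 a0 0.004 b range [-0.0997  0.0986] z max-tcp [-0.0979 -0.0069] shoulder L/R [np.float64(0.1919), np.float64(0.1918)]
   tab b [-0.0321  0.0312] ztop 0.2319
wrist 7507 4060 yaw deg -0.83 lean deg -8.78 a0 -0.0012 b range [0.0353 0.0986] z max-tcp [-0.0978 -0.0077] shoulder L/R [None, np.float64(0.1915)]
   tab b [-0.0268  0.0314] ztop 0.2319
[ 0.60016174 -0.32062963  0.19945234] [ 0.3  0.3 -0.9]
t 13.43 jaw 25.4 shift [ 0.0001 -0.      0.0003] turn [0.1 0.1 0. ] q0,q5 [-0.53 -0.97]
t 13.43 jaw 25.4 shift [ 0.0001 -0.      0.0003] turn [-1.0e-01  1.0e-01 -1.8e+02] q0,q5 [-0.53 -0.97]
t 13.43 jaw 25.4 shift [ 0.0001 -0.      0.0003] turn [-1.0e-01  1.0e-01 -1.8e+02] q0,q5 [-0.53 -0.97]
```

View pics/s3c.png

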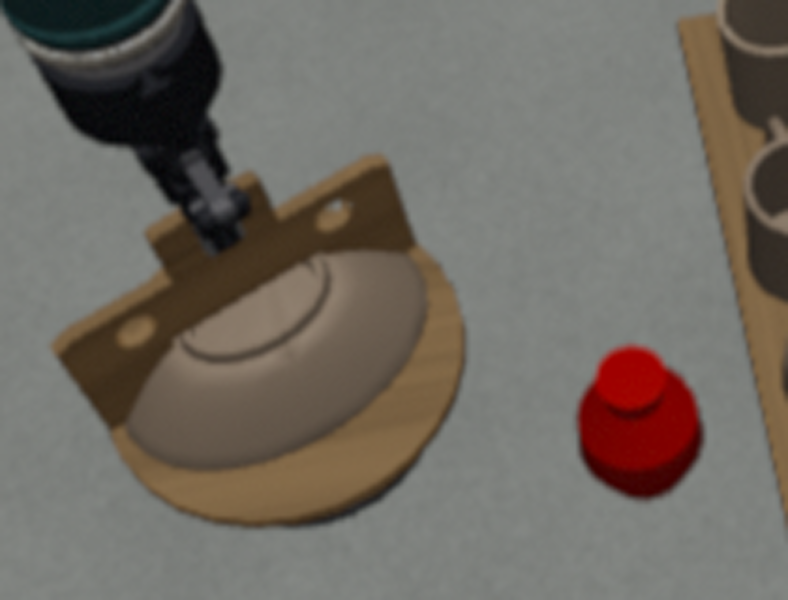

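The crop shows the template square over the dish, with its cut-out straddling the foot (about (255,310)) and its ends over the dish ends. Gap estimates are 11 to 13 mm, so I'll lower it 1.5 mm, check the dish and pots, and hand in.

```bash
python3 -m inch '[{"dx":0,"dy":0,"dz":0.0015,"ax":0,"ay":0,"az":0,"fingers":-1},{"dx":0,"dy":0,"dz":0.0015,"ax":0,"ay":0,"az":0,"fingers":-1},{"dx":0,"dy":0,"dz":0.0015,"ax":0,"ay":0,"az":0,"fingers":-1},{"dx":0,"dy":0,"dz":0.0015,"ax":0,"ay":0,"az":0,"fingers":-1},{"dx":0,"dy":0,"dz":0.0015,"ax":0,"ay":0,"az":0,"fingers":-1},{"dx":0,"dy":0,"dz":0.0015,"ax":0,"ay":0,"az":0,"fingers":-1}]'
python3 - <<'E'
from h import *
P0=np.load("scene0.npy");im,d=bot.read_camera("scene")
a=cv2.imread("pics/scene0.png")
D=cv2.absdiff(a,im).max(2)>40
print("changed px in pots", D[210:345,278:356].sum())
w=np.radians(115.4);yy=np.array([np.cos(w),np.sin(w)]);xx=np.array([yy[1],-yy[0]])
for n,dep in(("before",P0),("now",d)):
    P,u,v=cloud("scene",dep);a_=(P[:,:2]-[.6,-.3205])@xx;b=(P[:,:2]-[.6,-.3205])@yy
    for lo in(.09,.1,.11):
        m=(P[:,2]>lo)&(P[:,2]<lo+.01)&(a_>.015)&(a_<.08)&(abs(b)<.1);print(n,lo,m.sum(),a_[m].mean().round(4),b[m].mean().round(4))
P,u,v=cloud("scene",d);a_=(P[:,:2]-[.6,-.3205])@xx;b=(P[:,:2]-[.6,-.3205])@yy
z=bot.read_state()["tool_pos"][2]
m=(abs(b)>.04)&(abs(b)<.09)&(abs(a_)<.015)&(P[:,2]>z-.035)&(P[:,2]<z-.01)
k=np.linalg.lstsq(np.c_[P[m][:,2]-z,b[m],np.ones(m.sum())],a_[m],rcond=None)[0];print("lean,yaw deg",np.degrees(k[:2]),"a",a_[m].mean())
s=bot.read_state();print(s["time"],s["tool_pos"],s["width"],abs(s["joint_vel"]).max())
bot.finish_job()
E
```

```text
time: 14.18
tool_pos: [0.6001, -0.3206, 0.1978]
tcp_rot: [1.678, 2.655, 0.0]
wrist_force: [0.5, -0.2, -0.9]
width: 0.095
changed px in pots 0
before 0.09 438 0.0472 -0.0038
before 0.1 414 0.0423 -0.0043
before 0.11 403 0.0374 -0.0018
now 0.09 446 0.0467 -0.005
now 0.1 413 0.0425 -0.0024
now 0.11 396 0.0374 -0.0002
lean,yaw deg [-6.03229718 -0.12136887] a 0.005114527565210562
14.225 [ 0.60007646 -0.32054487  0.19778859] 0.09144455294518279 0.0022040953873399827
the job is handed in; nothing more can be done
```

I lifted the template 12 mm off its hooks, drew it 80 mm clear and carried it over the pots. It is now held still above the dish in the gripper, and the job was handed in at about 14.2 s. No verdict is reported.

- **Position:** The tool is within about 1 mm of the measured dish centre. Yaw is about 0.1° off the dish's long axis. The crown is about 9 to 11 mm above the foot. That range comes from two height estimates that differ by about 2 mm.
- **Nothing disturbed:** No pixels changed over the pots. The dish surface matched its starting scan to about 2 mm or better, and the wrist force was about 1 N.
- **Lean readings disagreed:** At 9 cm higher, the scene camera (whole plate) gave −1.2° and the wrist camera (thin band near the shoulders) gave +0.3°; the top camera gave 3°. In place, whole-plate fits gave −2° from the scene camera, and 5° and −9° from the top and wrist cameras, with dish points mixed in. A last reading over a narrow 25 mm band gave −6°, which would be over the 4.6° limit. I judged that one unreliable, because the band is short and includes plate and hole edges. The tool itself was vertical within 0.2°, but I did not check the lean again before handing in.

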